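Roll a round bar up into a V-block and nudge it against the end stop

TASK

Using only the outside of the fingers, roll the aluminium round bar across the bench by its side, up the ramp of the steel V-block, so that it drops into the groove; then push it gently on its free end along the groove until it rests right up against the end stop. Let it really roll rather than skid, never pinch, lift or carry it, leave the jar, the tin and the screwdriver alone, and let go of it at the end.

Things in the scene. Friction and masses are not known exactly. Their poses are not given: they have to be found in the camera images.
- bar: Loose smooth, lightly oiled aluminium round bar, 40 mm diameter, 140 mm long, flat ends, 0.33 to 0.67 kg, on its side on the bench on the ramp side of the V-block, its axis within 6 degrees of the groove's direction. Origin: middle of the bar, on its axis (20 mm above the bench at the start). x: along the bar, towards the stop's end; y, z turn as it rolls. Left alone it soon stops rolling.
- vblock: Steel V-block fixed to the bench. Origin: on the bench below the bottom of the V. x: along the groove to the stop; y: across, to the ramp; z: up. V: two 45-degree faces, bottom 3 mm above the bench, near crest 21 mm high at y = +18 mm, far side up to 39 mm high at y = -36 mm, then flat to y = -56 mm. Block and ramp span x = -58 mm (open end) to +70 mm (stop).
- ramp_foot (a point): Middle of the foot of the V-block's ramp, on the bench, at x = +6, y = +118 mm of the block. The ramp, 128 mm wide, rises evenly from here to the 21 mm high crest at y = +18 mm. The bar starts on the bench 70 to 145 mm (axis) out from this foot, in line with the ramp.
- stop_face (a point): Point of the end stop that the bar's end shall meet: face at x = +70 mm of the block, 31 mm above the bench. The stop is a steel plate 10 mm thick, 46 mm high, from y = -56 to +18 mm; none on the ramp. The bar starts with its end 15 to 40 mm short of it along x.
- seat (a point): Where the middle of the bar is when it lies in the V against the stop: at x = 0, y = 0 of the block, 31 mm above the bench. The bar's free end is then at x = -70 mm, 12 mm out of the block's open end. Axes as the block's.
- jar: Bystander: closed glass jar with a steel lid, 64 mm in diameter, 75 mm high. Origin: centre of its underside, z up.
- tin: Bystander: open blue tin, 90 mm across the rim, 90 mm high. Origin: centre of its underside, z up.
- screwdriver: Bystander: screwdriver lying on the bench, about 200 mm long and up to 30 mm thick. Origin: on the bench under the tool, x along it from handle to tip.
Mind the look-alikes: they are no part of the job. There is more than one size of the bar; the one meant has the size given above.

How it is judged (in metres and radians):
On the way, in this order (a step that is already met when the one before it is completed fails the run):
1. the bar has rolled at least about a quarter turn on the bench, before the ramp (angle between bar's own z axis and vertical above 1.4 rad and y of bar in the frame of vblock above 0.118 m and height (world z) of bar below 0.028 m), for 0.02 s.
2. the bar lies in the V (y of bar in the frame of vblock between -0.003 and 0.003 m and z of bar in the frame of vblock between 0.027 and 0.0345 m and angle between the x axis of bar and the x axis of vblock, either way round below 0.05 rad), for 0.2 s.
At the end, for the whole second after the job is handed in: The bar rests in the V (axis within 3 mm of the groove's middle, parallel within 3 degrees, 27 to 34.5 mm above the bench), its end within 3 mm of the stop, and is at rest (all of step 2 and x of bar in the frame of vblock between -0.003 and 0.003 m and linear speed of bar below 0.01 m/s and angular speed of bar below 0.2 rad/s); the robot touches nothing.
It fails at once if the bar is lifted or carried ((y of bar in the frame of vblock above 0.15 m and height (world z) of bar above 0.028 m) or (y of bar in the frame of vblock above 0.1 m and height (world z) of bar above 0.036 m) or (y of bar in the frame of vblock above 0.06 m and height (world z) of bar above 0.045 m) or height (world z) of bar above 0.053 m).
It fails at once if the bar is squeezed or pressed hard (over 40 N) (contact force between the fingers and bar above 40 N).
It fails at once if the jar, tin or screwdriver is moved by more than 20 mm (distance of any of jar, tin, screwdriver from where it was at the start of the episode above 0.02 m).
It also fails if it takes over 64 s, if anything falls off the work surface, if the arm or the gripper's body presses on something with over 40 N, if the wrist force passes 120 N, or if a joint passes its speed limit or range.

ROBOT

A 6-joint arm with a two-finger parallel gripper is mounted at the origin on the work surface. World frame = base frame: x ahead of the robot, y to its left, z up, the work surface at z = 0. Lengths are in m, angles in degrees, forces in N, time in s.
With the tool pointing down it reaches from about 0.3 to 0.75 m from the base axis. Payload 8.5 kg.
Tool frame: the origin (TCP) lies on the centre line of the jaws, within the pads' length; the fingertips stand 22 mm ahead of it and the grasp point (between the pads) lies 3 mm ahead of it (env.tip_reach is the distance from the TCP to the fingertips, in m); y points along the fingers, z is the direction in which the jaws open and shut, and the axes are right-handed (so a half turn about y gives the same grasp; the last joint's range is limited). The gripper opens to 85 mm and grips with 20 to 120 N. Pads are 22 mm wide; open, the fingers measure 114 mm over their backs; the gripper's body (76 mm by 85 mm) begins 54 mm behind the grasp point. The pads swing forward as they close: fully open they stand 13 mm farther back than shut.
Start: joints at [58.482, 21.807, 74.336, -0, 83.858, -12.336], TCP at [0.181, 0.519, 0.253] pointing down, gripper open.
Joint ranges: [-178.18, 178.18], [-50.72, 133.34], [12.68, 142.11], [-81.47, 261.47], [9.98, 163.14], [-165.26, 165.26]. Speed limits (degrees/s): [136.94, 136.94, 180, 180, 180, 180].

INTERFACE

Orientations are given as a 3x3 rotation matrix whose columns are the frame's x, y, z axes.
In Python, from rig import env, get_image gives the robot as it stands. The module is installed in compiled form; this text tells all that it offers.
- The arm moves only by the tool carry_out, never from a script. Its argument "targets" is a list that holds one entry, the list of rows, each a list of 7 numbers: the closure, from 0 (fully open) to 1 (shut), then the shift along the world's x, y, z in mm, then the turn, a rotation vector about the world's x, y, z in degrees. In form: [[[claw, dx, dy, dz, ax, ay, az], ...]]. A call has 1 to 20 rows; each row is the pose to reach, as a shift and turn from the pose commanded when the call began; what a row does not reach only later rows make up. A row lasts 1/12 s, in which the tool goes at most 41.7 mm and 7.16 degrees, less where a joint would pass 70% of its speed; a pose out of reach is approached as far as the arm can. A call with a gripper value outside its range is refused whole. The fingers move at their own pace and stop on an object; "squeeze" is the grip in N (left out, the last holds). Time passes only in rows, so rows that repeat a pose let the fingers close. It gives the time, the measured TCP pose, the force and the opening at its end, in the units of the state.
- env.observe(): the state, without advancing time (a new reading comes with each control period).
- get_image(name): name is "scene" or "top"; returns a dict with "img" (400x640x3 uint8, red, green, blue), "fx", "fy", "cx", "cy" (pixels), "rvec" (rotation vector, rad) and "tvec" (3), from world to camera coordinates, as OpenCV has them. Camera axes: x right, y down, z forward; pixel columns grow to the right and rows downward; lengths in m; the calibration is good to about 2 mm. A picture is of the moment at which its call begins. There is no depth.
- env.close_job(): hands the job in, once; it reports no verdict.
The state is a dict: "time_s": time; "q": joint angles; "qvel": joint speeds; "joint_efforts": joint torques, N m; "position": TCP position; "tool_rot": TCP orientation; "ft_force": force on the tool from outside, world axes, zero at the start; "wrist_torque": the same for the moment, N m; "grip_width": finger opening in m.
Only numpy, scipy, OpenCV 4.12 (cv2) and the standard library are available. Lean on these libraries where they do the work, as an engineer would, in place of code of your own. Each camera call takes 0.05 s, during which the arm holds its last target.

## Working session

There is one attempt and no reset: what is moved stays moved. The work goes in short steps, Python scripts to look and compute and a tool call to move; the robot and the scene stay as the last step left them, time stands still between calls to the robot, and variables do not carry over. Pictures are saved under pics/ and viewed, and the job is handed in when it is done.

Besides the shell and the picture viewer there is one more tool, called after ">>>" as a command line: name --argument value ..., lists and objects as JSON in quotes. carry_out: Moves the arm, as the interface text tells. Its arguments: {"type":"object","properties":{"targets":{"type":"array"},"squeeze":{"type":"number"}},"required":["targets"]}

```bash
mkdir -p pics; cat > h.py <<'E'
import numpy as np, cv2
from rig import env,get_image
def snap(n,f):
    d=get_image(n); cv2.imwrite('pics/'+f,d['img'][:,:,::-1]); np.save('pics/'+f+'.npy',d,allow_pickle=True); return d
def load(f): return np.load('pics/'+f+'.npy',allow_pickle=True).item()
def ray(d,u,v,z):
    R=cv2.Rodrigues(np.array(d['rvec'],float))[0]; t=np.array(d['tvec'],float).ravel()
    c=-R.T@t; r=R.T@np.array([(u-d['cx'])/d['fx'],(v-d['cy'])/d['fy'],1])
    return c+r*(z-c[2])/r[2]
def proj(d,p):
    K=np.array([[d['fx'],0,d['cx']],[0,d['fy'],d['cy']],[0,0,1]],float)
    return cv2.projectPoints(np.array(p,float).reshape(-1,3),np.array(d['rvec'],float),np.array(d['tvec'],float),K,None)[0].reshape(-1,2)
E
python3 - <<'E'
from h import *
for n in('top','scene'):
    d=snap(n,n+'0.png'); R=cv2.Rodrigues(np.array(d['rvec'],float))[0]; print(n,d['fx'],d['cx'],-R.T@np.array(d['tvec']).ravel())
s=env.observe(); print(s['time_s'],s['position'],s['tool_rot'],s['ft_force'],s['grip_width'],env.tip_reach)
E
```

```text
top 497.33835642985787 315.9511772602155 [0.33094409 0.01404512 1.32756491]
scene 458.63559574362813 321.952770829932 [ 1.31021    -0.43191398  0.78455068]
0.1 [0.18060371 0.51925819 0.2527824 ] [[ 9.44469098e-01 -6.77668680e-04  3.28599550e-01]
 [-3.28600132e-01 -1.10538667e-03  9.44468492e-01]
 [-2.76807153e-04 -9.99999159e-01 -1.26668557e-03]] [-0.0995603   0.24207729 -0.33516706] 0.08534292346249865 0.022
```

View pics/top0.png

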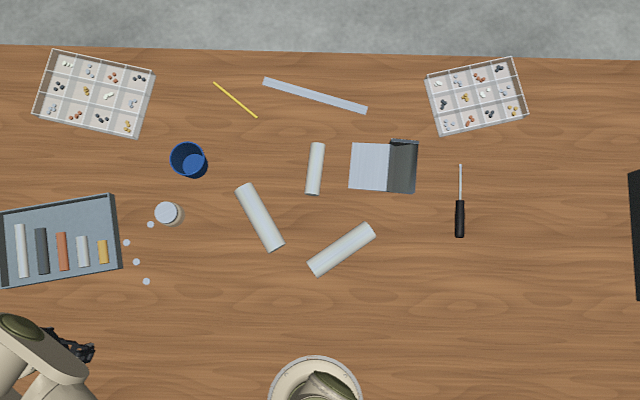

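View pics/scene0.png

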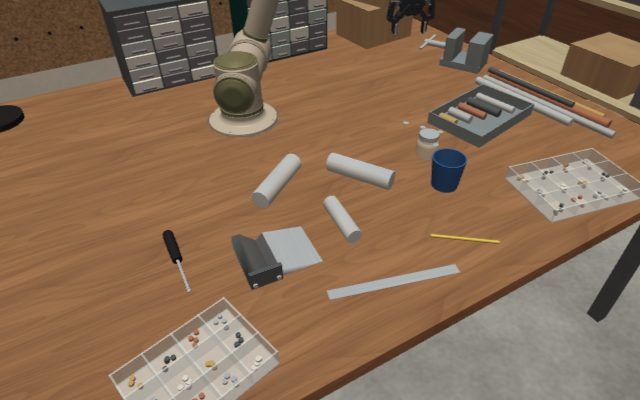

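The top view shows the V-block at about (395,166), with its ramp to the left and the stop at its upper edge (row ~140). The 40 mm bar is at (315,168). The larger look-alikes are at (260,217) and (341,249), with the tin at (188,160), jar at (168,213) and screwdriver at (460,200). Next I'll zoom in.

```bash
python3 - <<'E'
from h import *
a=load('top0.png')['img'][120:215,290:430]; b=load('scene0.png')['img'][180:300,220:370]
cv2.imwrite('pics/tz.png',cv2.resize(a[:,:,::-1],None,fx=5.5,fy=5.5,interpolation=cv2.INTER_CUBIC))
cv2.imwrite('pics/sz.png',cv2.resize(b[:,:,::-1],None,fx=5,fy=5,interpolation=cv2.INTER_CUBIC))
E
```

```text
(no output)
```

View pics/tz.png

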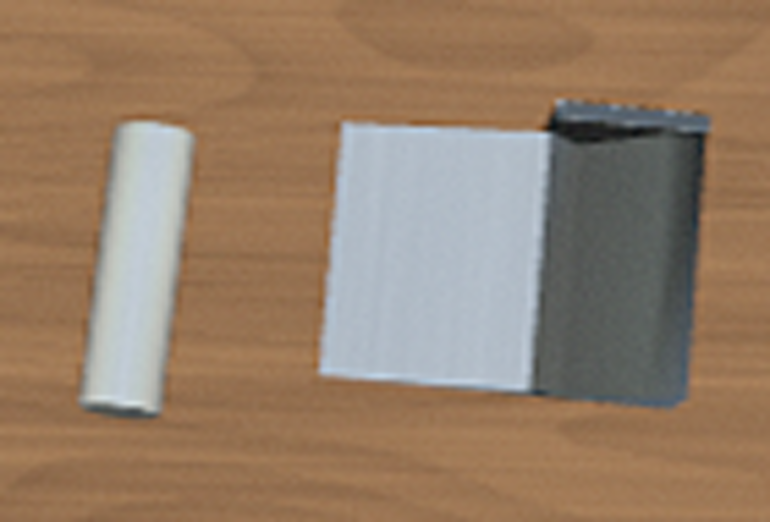

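View pics/sz.png

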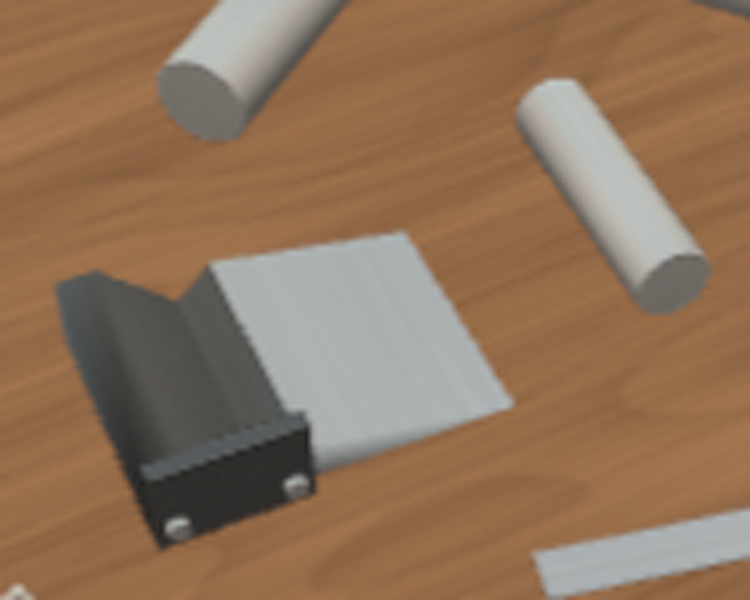

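```bash
python3 - <<'E'
from h import *
from scipy.optimize import least_squares
d=load('top0.png'); im=d['img']; hsv=cv2.cvtColor(im,cv2.COLOR_RGB2HSV)
m=((hsv[...,1]<70)&(hsv[...,2]>140)).astype(np.uint8)
roi=np.zeros_like(m); roi[120:215,295:440]=1
n,l,st,ce=cv2.connectedComponentsWithStats(m*roi)
for i in range(1,n):
    if st[i,4]<100: continue
    c=max(cv2.findContours((l==i).astype(np.uint8),cv2.RETR_EXTERNAL,cv2.CHAIN_APPROX_NONE)[0],key=len)
    print(st[i],ce[i],cv2.minAreaRect(c),cv2.boxPoints(cv2.minAreaRect(c)).round(1).tolist())
# hand-read corners from zoom (5.5x; px=(u+.5)/5.5-.5+off)
uv=np.array([[342,123],[320,375],[550,130],[534,391]],float); uv=(uv+.5)/5.5-.5+[290,120]
P=np.array([[70,118,0],[-58,118,0],[70,18,21],[-58,18,21]])/1000.
ds=load('scene0.png')
uvs=np.array([[513,403],[403,233],[212,263]],float); uvs=(uvs+.5)/5-.5+[220,180]
Ps=P[[0,1,3]]
def W(p,x): c,s=np.cos(x[2]),np.sin(x[2]); return p@np.array([[c,s,0],[-s,c,0],[0,0,1]])+[x[0],x[1],0]
def f(x): return np.r_[(proj(d,W(P,x))-uv).ravel(),(proj(ds,W(Ps,x))-uvs).ravel()]
r=least_squares(f,[.55,-.2,0]); print('block',r.x,np.degrees(r.x[2]),r.fun.round(1))
r2=least_squares(lambda x:f(x)[:8],[.55,-.2,0]); print('top only',r2.x,np.degrees(r2.x[2]))
np.save('block.npy',r.x)
# bar: ends, silhouette edges in top
e=np.array([[117,128],[192,132],[82,403],[158,410]],float); e=(e+.5)/5.5-.5+[290,120]
q=[ray(d,*x,0.02) for x in e]; far=(q[0]+q[1])/2; near=(q[2]+q[3])/2
print('bar far',far,'near',near,np.linalg.norm(far-near),'dia',np.linalg.norm(q[0]-q[1]))
ax=far-near; print('bar yaw',np.degrees(np.arctan2(ax[1],ax[0])))
inv=lambda p:(p-np.r_[r.x[:2],0])@np.array([[np.cos(r.x[2]),-np.sin(r.x[2]),0],[np.sin(r.x[2]),np.cos(r.x[2]),0],[0,0,1]])
print('bar mid block',inv((far+near)/2),inv(far),inv(near))
for nm,u in(('jar',(168,213)),('tin',(188,160)),('sd',(460,200))): print(nm,ray(d,*u,.05))
E
```

```text
[304 142  22  53 744] [314.7688172  167.79301075] ((314.6692199707031, 167.64617919921875), (15.132235527038574, 51.970550537109375), 7.125016689300537) [[303.8999938964844, 192.5], [310.3999938964844, 140.89999389648438], [325.3999938964844, 142.8000030517578], [319.0, 194.39999389648438]]
[ 348  142   42   49 1821] [368.64634816 166.09665019] ((368.5448303222656, 165.9620819091797), (38.78224563598633, 47.66810989379883), 4.763641834259033) [[347.20001220703125, 188.10000610351562], [351.20001220703125, 140.60000610351562], [389.79998779296875, 143.8000030517578], [385.8999938964844, 191.3000030517578]]
block [ 0.61168334 -0.19883738 -0.07207857] -4.129797637196453 [ 0.1  0.3  0.1  0.2 -0.3  0.5 -0.9 -0.5  0.2  0.6 -0.  -0.1 -0.7  0.2]
top only [ 0.61208485 -0.19947358 -0.06970727] -3.9939323396662307
bar far [0.67950437 0.007807   0.02      ] near [0.54144092 0.02141026 0.02      ] 0.13873199098778205 dia 0.03692837103230396
bar yaw -5.627137381050682
bar mid block [-0.01657912  0.2128046   0.02      ] [0.05276319 0.21099203 0.02      ] [-0.08592143  0.21461717  0.02      ]
jar [0.47670028 0.389998   0.05      ]
tin [0.61776845 0.34706329 0.05      ]
sd [ 0.52883743 -0.36572893  0.05      ]
```

>>> carry_out --targets '[[[0,30,-30,0,0,0,-7],[0,60,-60,0,0,0,-14],[0,90,-92,0,0,0,-21],[0,118,-122,0,0,0,-28],[0,146,-152,0,0,0,-35],[0,174,-182,0,0,0,-42],[0,202,-212,0,0,0,-48],[0,230,-242,0,0,0,-54],[0,258,-272,0,0,0,-60],[0,286,-302,0,0,0,-66],[0,314,-330,0,0,0,-70],[0,342,-358,0,0,0,-73],[0,370,-386,0,0,0,-74.9],[0,395,-412,0,0,0,-74.9],[0,415,-435,0,0,0,-74.9],[0,433,-453,0,0,0,-74.9],[0,433,-453,0,0,0,-74.9],[0,433,-453,0,0,0,-74.9],[0,433,-453,0,0,0,-74.9],[0,433,-453,0,0,0,-74.9]]]'

```text
time_s: 1.77
position: [0.6131, 0.0674, 0.2534]
tool_rot: [[-0.07, -0.0, 0.998], [-0.998, 0.0, -0.07], [-0.0, -1.0, -0.0]]
ft_force: [-0.2, -0.3, -0.1]
grip_width: 0.0851
```

>>> carry_out --targets '[[[0,0,0,-25,0,0,0],[0,0,0,-50,0,0,0],[0,0,0,-75,0,0,0],[0,0,0,-100,0,0,0],[0,0,0,-125,0,0,0],[0,0,0,-150,0,0,0],[0,0,0,-170,0,0,0],[0,0,0,-185,0,0,0],[0,0,0,-198,0,0,0],[0,0,0,-208,0,0,0],[0,0,0,-213,0,0,0],[0,0,0,-213,0,0,0],[0,0,0,-213,0,0,0]]]'

```text
time_s: 2.85
position: [0.6139, 0.0667, 0.0409]
tool_rot: [[-0.071, 0.001, 0.997], [-0.997, -0.0, -0.071], [-0.0, -1.0, 0.001]]
ft_force: [0.0, 0.7, 0.4]
grip_width: 0.0856
```

```bash
python3 - <<'E'
from h import *
d=snap('scene','s1.png');snap('top','t1.png')
s=env.observe(); p=s['position'];print(s['time_s'],p)
print(proj(d,[p,p-[0,0,.022],p+[.057,-.004,-.022],p+[.057,-.004,-.009],p+[-.057,.004,-.022]]))
b=d['img'][130:290,220:420]
cv2.imwrite('pics/s1z.png',cv2.resize(b[:,:,::-1],None,fx=3.75,fy=3.75,interpolation=cv2.INTER_CUBIC))
E
```

```text
2.95 [0.61409878 0.06654388 0.04127994]
[[360.91137081 206.25936533]
 [360.50743568 212.90883823]
 [372.14281107 227.14141404]
 [372.47796864 223.20048786]
 [349.64855936 199.6260884 ]]
```

View pics/s1z.png

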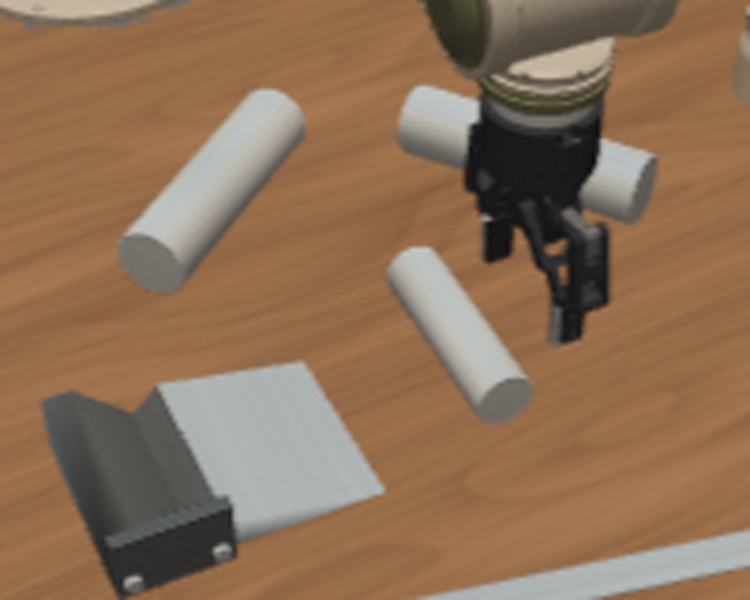

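View pics/t1.png

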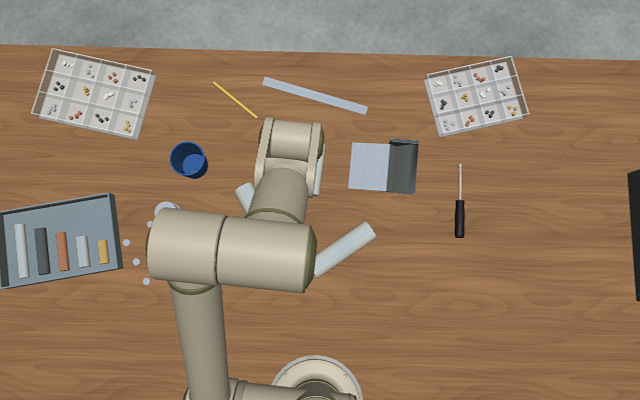

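>>> carry_out --targets '[[[0,0,0,-7,0,0,0],[0,0,-2,-13,0,0,0],[0,0,-5,-18,0,0,0],[0,-0.6,-8,-19,0,0,0],[0,-0.8,-12,-19,0,0,0],[0,-1.1,-16,-19,0,0,0],[0,-1.4,-19,-19,0,0,0],[0,-1.6,-22,-19,0,0,0],[0,-1.8,-25,-19,0,0,0],[0,-2,-28,-19,0,0,0],[0,-2.3,-32,-19,0,0,0],[0,-2.6,-36,-19,0,0,0],[0,-2.8,-40,-19,0,0,0],[0,-3.1,-44,-19,0,0,0],[0,-3.4,-48,-19,0,0,0],[0,-3.7,-52,-19,0,0,0]]]'

```text
time_s: 4.28
position: [0.61, 0.014, 0.0213]
tool_rot: [[-0.071, -0.0, 0.997], [-0.997, -0.0, -0.071], [0.0, -1.0, -0.0]]
ft_force: [-0.5, 0.9, -0.0]
grip_width: 0.0854
```

```bash
python3 - <<'E'
from h import *
d=snap('scene','s2.png')
b=d['img'][130:290,220:420]
cv2.imwrite('pics/s2z.png',cv2.resize(b[:,:,::-1],None,fx=3.75,fy=3.75,interpolation=cv2.INTER_CUBIC))
E
```

```text
(no output)
```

View pics/s2z.png

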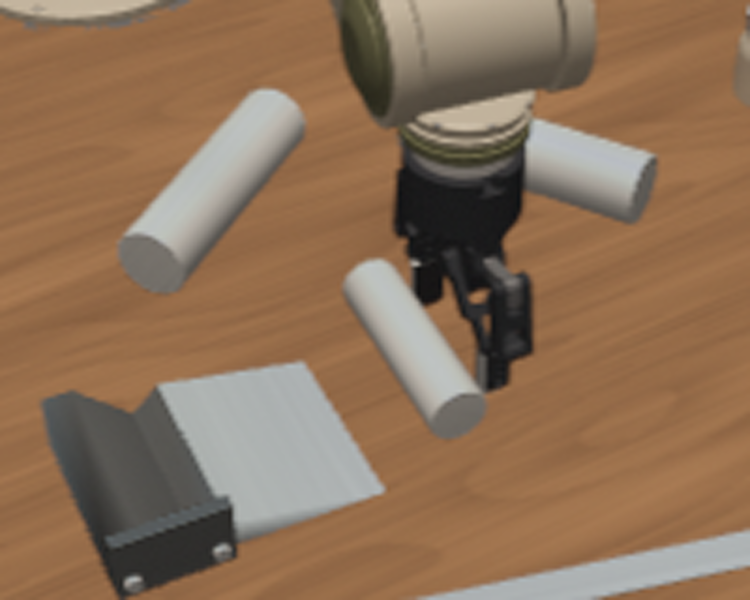

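The picture shows the bar (far end about (460,415) in the crop) rolled well ahead and still parallel, with the fingers behind it. I'll keep going to the ramp foot.

>>> carry_out --targets '[[[0,-0.3,-4,0,0,0,0],[0,-0.6,-8,0,0,0,0],[0,-0.9,-13,0,0,0,0],[0,-1.3,-18,0,0,0,0],[0,-1.6,-23,0,0,0,0],[0,-2,-28,0,0,0,0],[0,-2.3,-33,0,0,0,0],[0,-2.7,-38,0,0,0,0],[0,-3,-43,0,0,0,0],[0,-3.4,-48,0,0,0,0],[0,-3.8,-53,0,0,0,0],[0,-4.1,-58,0,0,0,0],[0,-4.4,-62,0,0,0,0]]]'

```text
time_s: 5.42
position: [0.6055, -0.048, 0.0213]
tool_rot: [[-0.072, -0.0, 0.997], [-0.997, 0.0, -0.072], [-0.0, -1.0, -0.0]]
ft_force: [-0.2, 3.6, 1.9]
grip_width: 0.0852
```

```bash
python3 - <<'E'
from h import *
d=snap('scene','s3.png')
b=d['img'][130:290,220:420]
cv2.imwrite('pics/s3z.png',cv2.resize(b[:,:,::-1],None,fx=3.75,fy=3.75,interpolation=cv2.INTER_CUBIC))
E
```

```text
(no output)
```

View pics/s3z.png

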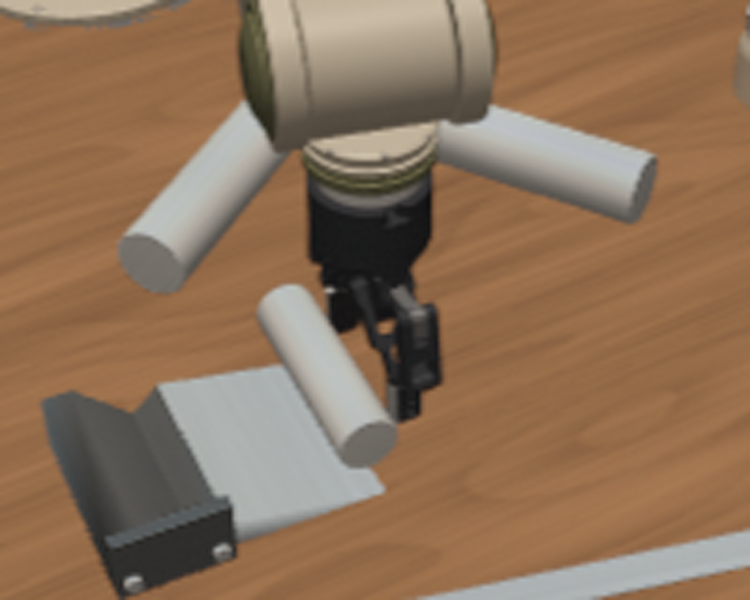

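The bar lies parallel at the ramp foot, touching the fingers. Next is the climb.

>>> carry_out --targets '[[[0,-0.3,-4,0.8,0,0,0],[0,-0.6,-9,1.9,0,0,0],[0,-1,-14,2.9,0,0,0],[0,-1.4,-20,4.2,0,0,0],[0,-1.8,-26,5.4,0,0,0],[0,-2.2,-32,6.7,0,0,0],[0,-2.7,-38,8,0,0,0],[0,-3.1,-44,9.2,0,0,0],[0,-3.5,-50,10.5,0,0,0],[0,-4,-56,11.7,0,0,0],[0,-4.4,-62,13,0,0,0],[0,-4.8,-68,14.2,0,0,0],[0,-5.2,-74,15.5,0,0,0],[0,-5.7,-80,16.8,0,0,0],[0,-6.1,-86,18,0,0,0],[0,-6.5,-92,19.3,0,0,0],[0,-6.8,-96,20.3,0,0,0],[0,-7.1,-100,21,0,0,0],[0,-7.3,-103,21.5,0,0,0],[0,-7.5,-105,22,0,0,0]]]'

```text
time_s: 7.13
position: [0.5981, -0.153, 0.0434]
tool_rot: [[-0.071, 0.0, 0.997], [-0.997, -0.0, -0.071], [0.0, -1.0, 0.0]]
ft_force: [-0.2, -0.7, -0.2]
grip_width: 0.0854
```

```bash
python3 - <<'E'
from h import *
d=snap('scene','s4.png')
b=d['img'][130:290,200:400]
cv2.imwrite('pics/s4z.png',cv2.resize(b[:,:,::-1],None,fx=3.75,fy=3.75,interpolation=cv2.INTER_CUBIC))
E
```

```text
(no output)
```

View pics/s4z.png

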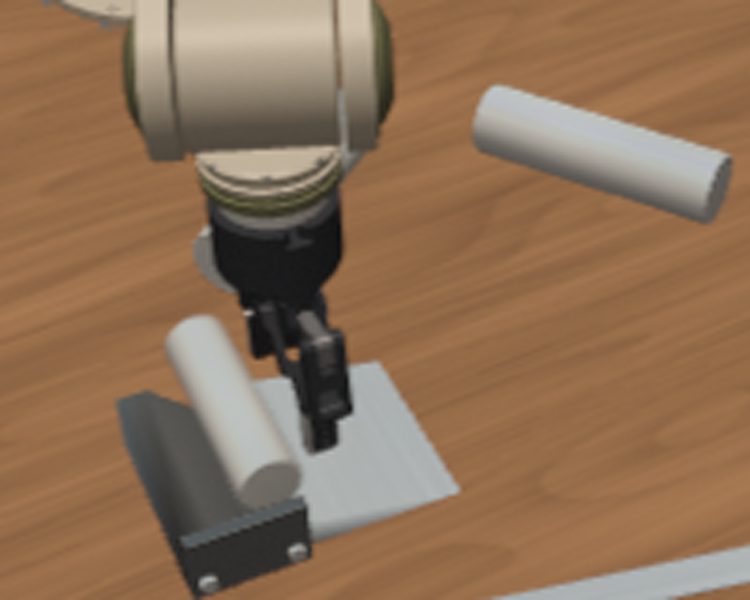

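The bar looks to be in the groove (its far end near (270,480) in the crop) and the fingers are clear of it. I'll back off and raise the arm before checking.

>>> carry_out --targets '[[[0,1,10,4,0,0,0],[0,2,22,12,0,0,0],[0,2,30,30,0,0,0],[0.3,2,50,60,0,0,0],[0.6,0,80,90,0,0,0],[1,-20,110,100,0,0,0],[1,-60,140,100,0,0,0],[1,-100,170,100,0,0,0],[1,-140,190,100,0,0,0],[1,-170,200,100,0,0,0],[1,-170,200,100,0,0,0],[1,-170,200,100,0,0,0],[1,-170,200,100,0,0,0]]]'

```text
time_s: 8.27
position: [0.4288, 0.0479, 0.1442]
tool_rot: [[-0.07, 0.002, 0.998], [-0.998, -0.0, -0.07], [0.0, -1.0, 0.002]]
ft_force: [0.2, 0.0, 0.7]
grip_width: 0.0
```

```bash
python3 - <<'E'
from h import *
d=snap('scene','s5.png');t=snap('top','t5.png')
B=np.load('block.npy')
for c,w in((-87,'near'),(53,'far')): 
  c_=[[B[0]+c/1e3*np.cos(B[2]),B[1]+c/1e3*np.sin(B[2]),.031]]; print(w,proj(d,c_),proj(t,c_))
for u in((310,270),(373,230),(366,223),(376,238)): print(u,ray(t,*u,.03))
a=np.vstack([cv2.resize(t['img'][120:280,290:450],None,fx=3.5,fy=3.5,interpolation=2)])
b=cv2.resize(d['img'][180:300,200:360],None,fx=4.5,fy=4.5,interpolation=2)
cv2.imwrite('pics/t5z.png',a[:,:,::-1]);cv2.imwrite('pics/s5z.png',b[:,:,::-1]); s=env.observe();print(s['time_s'],s['position'],s['grip_width'])
E
```

```text
near [[249.65554491 224.12282187]] [[392.35593063 200.96077274]]
far [[270.24100209 263.66167267]] [[396.12157173 149.49643007]]
(310, 270) [0.33970882 0.02011387 0.03      ]
(373, 230) [ 0.44705241 -0.14206377  0.03      ]
(366, 223) [ 0.46500055 -0.12359644  0.03      ]
(376, 238) [ 0.42632055 -0.15002139  0.03      ]
8.3667 [0.42958496 0.04720636 0.1437201 ] 6.159148972623735e-05
```

View pics/t5z.png

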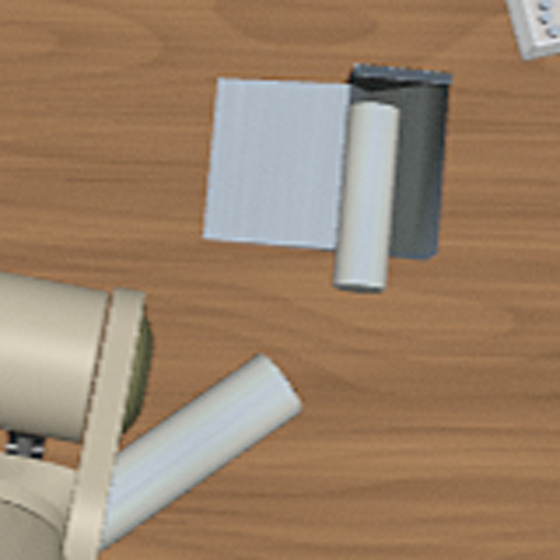

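View pics/s5z.png

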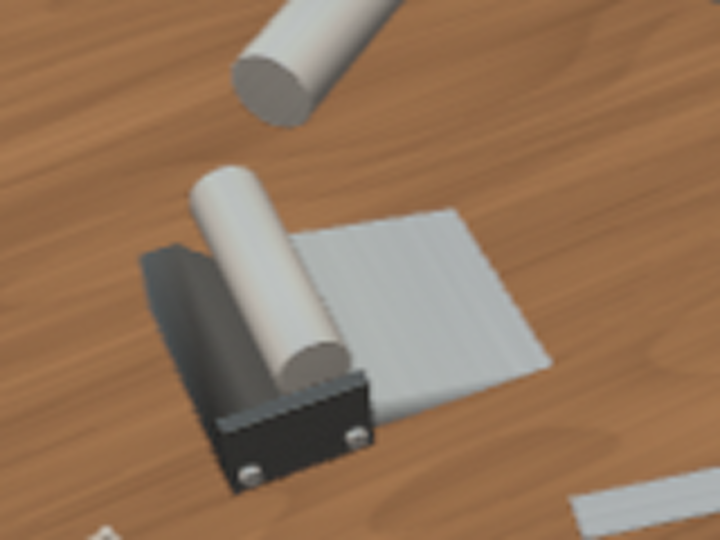

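The bar lies in the V, parallel to it and about 17 mm short of the stop. Its free end is at top-view pixel (393,202). I'll move the closed fingers behind that end.

>>> carry_out --targets '[[[1,6,-30,0,0,0,0],[1,12,-60,0,0,0,0],[1,19,-90,0,0,0,0],[1,25,-120,0,0,0,0],[1,31,-150,0,0,0,0],[1,38,-180,0,0,0,0],[1,44,-210,0,0,0,0],[1,48,-228,0,0,0,0],[1,50,-237,0,0,0,0],[1,50,-237,-10,0,0,0],[1,50,-237,-30,0,0,0],[1,50,-237,-50,0,0,0],[1,50,-237,-70,0,0,0],[1,50,-237,-85,0,0,0],[1,50,-237,-97,0,0,0],[1,50,-237,-106,0,0,0],[1,50,-237,-110,0,0,0],[1,50,-237,-110,0,0,0]]]'

```text
time_s: 9.87
position: [0.4781, -0.1894, 0.0326]
tool_rot: [[-0.071, -0.001, 0.997], [-0.997, 0.001, -0.071], [-0.001, -1.0, -0.001]]
ft_force: [0.2, -0.3, 0.1]
grip_width: -0.0
```

```bash
python3 - <<'E'
from h import *
d=snap('scene','s6.png')
b=cv2.resize(d['img'][150:300,190:370],None,fx=4,fy=4,interpolation=2)
cv2.imwrite('pics/s6z.png',b[:,:,::-1]); s=env.observe();print(s['time_s'],s['position'],s['ft_force'])
E
```

```text
9.9167 [ 0.47834646 -0.18957099  0.03333367] [ 0.61041281 -0.46076803  0.28544724]
```

View pics/s6z.png

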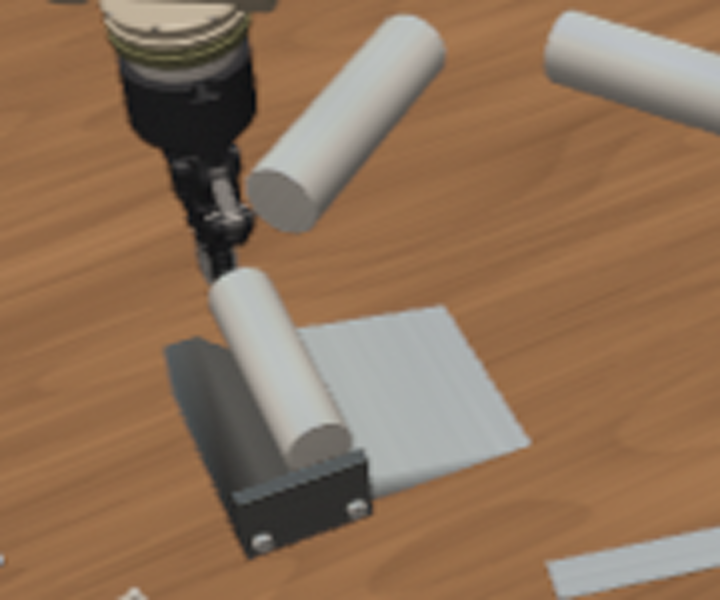

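```bash
python3 - <<'E'
from h import *
d=load('s6.png')
for z in(.012,.033,.05,.06,.07,.085): print(z,((proj(d,[[.478,-.19,z],[.478+.015,-.191,z],[.478+.03,-.192,z]])-[190,150])*4).round(0).tolist())
E
```

```text
0.012 [[217.0, 273.0], [224.0, 287.0], [232.0, 302.0]]
0.033 [[212.0, 247.0], [220.0, 262.0], [228.0, 277.0]]
0.05 [[209.0, 227.0], [217.0, 241.0], [225.0, 256.0]]
0.06 [[207.0, 214.0], [215.0, 229.0], [223.0, 244.0]]
0.07 [[205.0, 202.0], [213.0, 216.0], [221.0, 231.0]]
0.085 [[202.0, 183.0], [210.0, 197.0], [218.0, 212.0]]
```

>>> carry_out --targets '[[[1,0,0,3,0,0,0],[1,0,0,6,0,0,0],[1,2,-0.1,6,0,0,0],[1,5,-0.4,6,0,0,0],[1,8,-0.6,6,0,0,0],[1,11,-0.8,6,0,0,0],[1,14,-1,6,0,0,0],[1,17,-1.2,6,0,0,0],[1,20,-1.4,6,0,0,0],[1,22,-1.6,6,0,0,0],[1,24,-1.7,6,0,0,0],[1,26,-1.9,6,0,0,0],[1,28,-2,6,0,0,0],[1,30,-2.1,6,0,0,0],[1,32,-2.3,6,0,0,0],[1,34,-2.4,6,0,0,0],[1,36,-2.6,6,0,0,0],[1,38,-2.7,6,0,0,0],[1,40,-2.8,6,0,0,0]]]'

```text
time_s: 11.5
position: [0.5168, -0.1922, 0.0393]
tool_rot: [[-0.071, -0.004, 0.997], [-0.997, 0.001, -0.071], [-0.001, -1.0, -0.004]]
ft_force: [-8.5, -0.9, 4.9]
grip_width: 0.0
```

```bash
python3 - <<'E'
from h import *
d=snap('scene','s7.png')
b=cv2.resize(d['img'][150:300,190:370],None,fx=4,fy=4,interpolation=2)
cv2.imwrite('pics/s7z.png',b[:,:,::-1]); s=env.observe();print(s['time_s'],s['position'],s['ft_force'])
E
```

```text
11.55 [ 0.51718649 -0.19222984  0.03927739] [-6.78196562  0.03861243  3.55204301]
```

View pics/s7z.png

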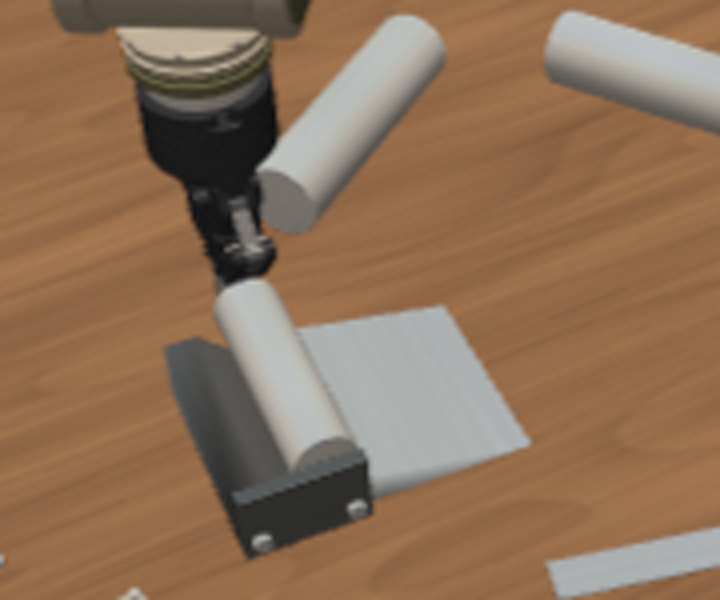

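The bar is sliding along the groove at about 8 N and now has roughly half the gap left. I'll carry on in 1 mm rows.

>>> carry_out --targets '[[[1,1,-0.1,0,0,0,0],[1,2,-0.1,0,0,0,0],[1,3,-0.2,0,0,0,0],[1,4,-0.3,0,0,0,0],[1,5,-0.4,0,0,0,0],[1,6,-0.4,0,0,0,0]]]'

```text
time_s: 12.05
position: [0.5227, -0.1926, 0.0393]
tool_rot: [[-0.071, -0.004, 0.997], [-0.997, 0.001, -0.071], [-0.001, -1.0, -0.004]]
ft_force: [-9.1, -1.9, 4.8]
grip_width: 0.0002
```

```bash
python3 - <<'E'
from h import *
d=snap('scene','s8.png')
b=cv2.resize(d['img'][210:290,220:310],None,fx=7,fy=7,interpolation=2)
cv2.imwrite('pics/s8z.png',b[:,:,::-1]); s=env.observe();print(s['time_s'],s['position'],s['ft_force'])
E
```

```text
12.1 [ 0.52294612 -0.19262264  0.03926717] [-6.96242463 -0.28816753  3.23396443]
```

View pics/s8z.png

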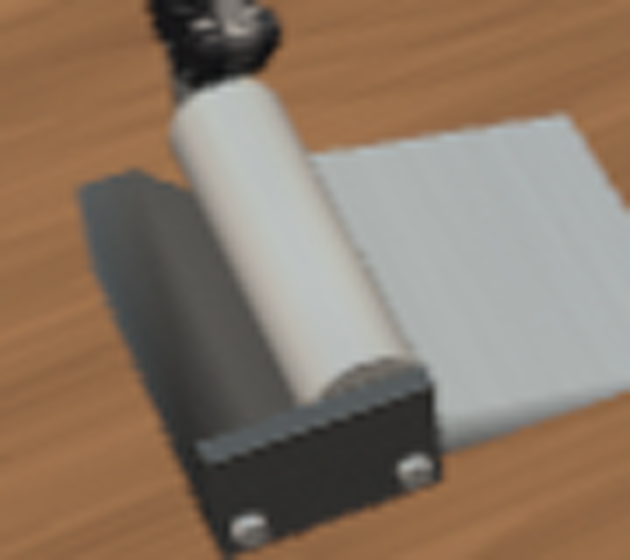

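>>> carry_out --targets '[[[1,1,-0.1,0,0,0,0],[1,2,-0.1,0,0,0,0]]]'

```text
time_s: 12.27
position: [0.5247, -0.1927, 0.0393]
tool_rot: [[-0.071, -0.004, 0.997], [-0.997, 0.001, -0.071], [-0.001, -1.0, -0.004]]
ft_force: [-7.9, -1.8, 4.4]
grip_width: -0.0002
```

>>> carry_out --targets '[[[1,0.7,0,0,0,0,0],[1,1.4,-0.1,0,0,0,0]]]'

```text
time_s: 12.43
position: [0.5262, -0.1928, 0.0392]
tool_rot: [[-0.071, -0.004, 0.997], [-0.997, 0.001, -0.071], [-0.001, -1.0, -0.004]]
ft_force: [-8.2, -0.8, 4.1]
grip_width: -0.0
```

>>> carry_out --targets '[[[1,0.7,0,0,0,0,0],[1,1.4,-0.1,0,0,0,0]]]'

```text
time_s: 12.6
position: [0.5265, -0.1928, 0.0392]
tool_rot: [[-0.071, -0.006, 0.997], [-0.997, 0.001, -0.071], [-0.001, -1.0, -0.006]]
ft_force: [-16.9, -0.9, 10.3]
grip_width: 0.0002
```

```bash
python3 - <<'E'
from h import *
d=snap('scene','s9.png')
b=cv2.resize(d['img'][210:290,220:310],None,fx=7,fy=7,interpolation=2)
cv2.imwrite('pics/s9z.png',b[:,:,::-1]); s=env.observe();print(s['time_s'],s['position'],s['ft_force'])
E
```

```text
12.65 [ 0.52649169 -0.19279706  0.03924075] [-14.10130761  -1.51696983   8.47770445]
```

View pics/s9z.png

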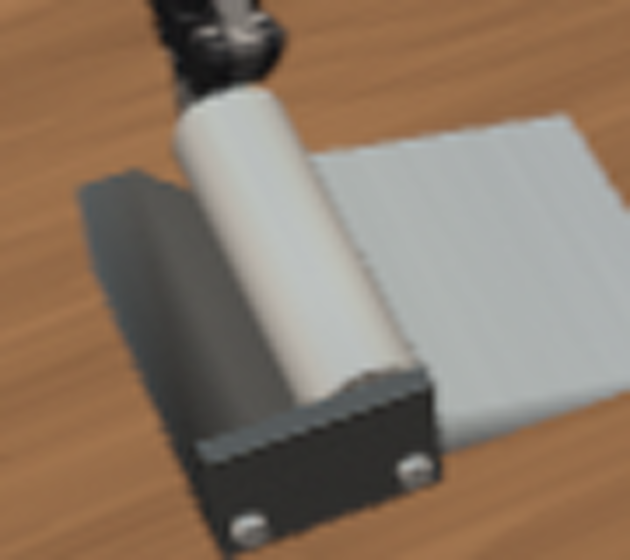

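The force doubled while the TCP stopped advancing, so the bar is against the stop, and the picture agrees. I'll back off and check.

>>> carry_out --targets '[[[1,-2,0.1,0,0,0,0],[1,-5,0.3,0,0,0,0],[1,-10,0.7,0,0,0,0],[1,-20,1.4,0,0,0,0],[1,-32,2.3,0,0,0,0],[1,-45,3.2,0,0,0,0],[1,-45,3.2,15,0,0,0],[1,-45,3.2,40,0,0,0],[1,-45,3.2,75,0,0,0],[1,-50,3.2,110,0,0,0],[1,-60,33,130,0,0,0],[1,-70,70,130,0,0,0],[1,-90,110,130,0,0,0],[1,-100,150,130,0,0,0],[1,-110,190,130,0,0,0],[1,-110,210,130,0,0,0],[1,-110,210,130,0,0,0],[1,-110,210,130,0,0,0]]]'

```text
time_s: 14.15
position: [0.4187, 0.0178, 0.1695]
tool_rot: [[-0.069, 0.001, 0.998], [-0.998, -0.0, -0.069], [0.0, -1.0, 0.001]]
ft_force: [0.2, 0.2, 0.6]
grip_width: 0.0
```

```bash
python3 - <<'E'
from h import *
d=snap('scene','s10.png');t=snap('top','t10.png')
B=np.load('block.npy')
for c,w in((-70,'near'),(70,'far')): 
  c_=[[B[0]+c/1e3*np.cos(B[2]),B[1]+c/1e3*np.sin(B[2]),.031]]; print(w,((proj(d,c_)-[220,210])*4.5).round(),((proj(t,c_)-[340,120])*5.5).round())
b=cv2.resize(d['img'][210:290,220:310],None,fx=4.5,fy=4.5,interpolation=2)
a=cv2.resize(t['img'][120:220,340:430],None,fx=5.5,fy=5.5,interpolation=2)[:360*2]
c=np.zeros((550,900,3),np.uint8); c[:550,:495]=a; c[:360,495:900]=b
cv2.imwrite('pics/c10.png',c[:,:,::-1]); s=env.observe();print(s['time_s'],s['position'],s['ft_force'])
cv2.imwrite('pics/c10.png',c[:,:,::-1][:, :900] if 0 else cv2.resize(c,(800,489))[:,:,::-1])
t0=load('top0.png')
for nm,u in(('jar',(168,213)),('tin',(188,160)),('sd',(460,200))):
  x,y=u; print(nm,np.abs(t0['img'][y-40:y+40,x-25:x+25].astype(int)-t['img'][y-40:y+40,x-25:x+25]).mean())
E
```

```text
near [[144.  83.]] [[291. 410.]]
far [[239. 265.]] [[311. 128.]]
14.25 [0.41913754 0.01641899 0.16935267] [ 0.39541198 -0.78519287 -0.00439979]
jar 2.724666666666667
tin 2.9071666666666665
sd 2.767916666666667
```

View pics/c10.png

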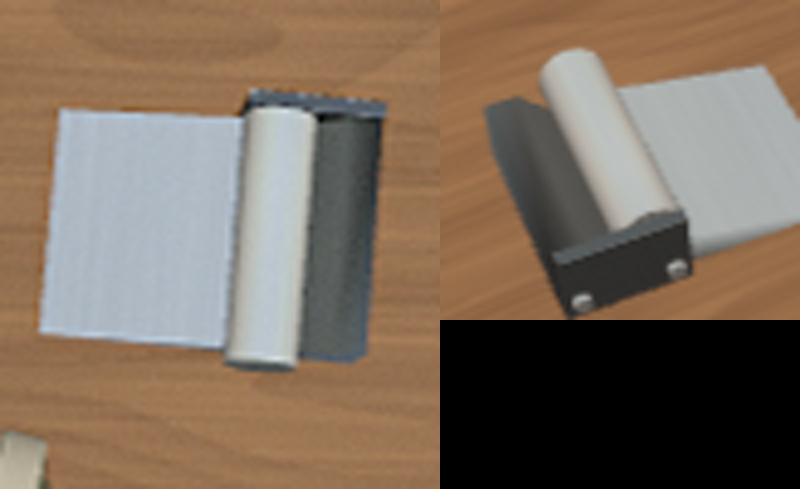

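```bash
python3 -c "
from rig import env
print(env.close_job())"
```

```text
the job is handed in; nothing more can be done
None
```

The bar is in the V-block groove against the end stop, and I handed the job in at about 14 s of the 64 s allowed. It reported no verdict.

**What I did:** I pushed the bar's side with the outside of both open fingers, so it rolled across the bench and up the ramp and dropped into the V. I then pushed its free end along the groove with the closed fingers. The bar was never gripped or lifted, and at the end I backed the arm off and raised it clear.

**Force:** The wrist force while sliding the bar was 8–9 N. At the stop it rose to about 17 N along the groove (about 20 N in total) while the tool stopped moving, so I stopped pushing there.

**Last pictures:**
- **Bar:** It lies parallel in the V with its end at the stop plate.
- **Bystanders:** The jar, tin and screwdriver look unchanged from the first picture.
- **Robot:** It touches nothing; the wrist force was under 1 N.

**Disagreement:** In the top view the bar appears about 1 pixel (roughly 2–2.5 mm) to one side of where my block pose puts it. That is about the calibration accuracy, and the same offset was there before the push. I put it down to measurement error, but did not confirm that separately.

**Not measured:** I judged rolling rather than skidding from the way the bar was pushed, not from its spin.

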